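# Count a jar cap into the tray trough and shut its lid

## Task

The red jar cap is the one to be counted: sweep it along the deck of the white counting tray, without lifting it up off the tray, until it drops into the trough, and then shut the tray's blue hinged lid fully over it. The yellow cap is an extra: leave it lying where it is on the deck.

Things in the scene. Friction and masses are not known exactly. Their poses are not given: they have to be found in the camera images.
- tray: White counting tray 140 (x) by 190 (y) mm, fixed. Origin mid-width on its underside; +y is the sweep direction, z up. Deck: top z=30, y=-120 (open end) to +10 (drop into trough); side rims x=±66 to ±70, 38 high. Trough: y=10 to 62, x=±66, floor z=14; far wall 30 high. Lid hinge along x at y=68, z=33 (all mm). A wall shelf hangs behind: world x over 0.58 m, underside 0.45 m up.
- tray_lid (a joint): Blue flat lid over the trough, 134 mm wide, 4 thick, reaching 61 from the hinge. Opening angle, rad: 0 shut (level, top at z=35, free edge at tray y=7), 1.4 stop. Starts 1.0-1.15 open, leaning over the trough, free edge up (z about 88, tray y 35-43). Stiff hinge: stays where left; 2-3 N straight down at tray y about 52, behind the free edge, swings it shut.
- red_cap: Red plastic screw cap, a ribbed disc 36 mm across and 14 mm high, 20 g, lying flat on the tray's deck. Origin at the centre of its underside, z up. It slides, and tips over the deck's edge; pushed fully past it (rear rim beyond tray y=10 mm) it lies flat in the trough.
- yellow_cap: Yellow plastic screw cap of the same size, lying flat on the deck beside the red one (centres about 55 mm or more apart across the tray, red on either side). Origin at the centre of its underside.
There are look-alikes about, which are no part of the job. Of the things that look like the red_cap, the middle-sized one is meant.

How it is judged:
By the outcome, as a careful person would: the job done as asked, in the order asked, and still so for the second after the job is handed in, with the robot touching nothing.
It also fails if it takes over 37 s, if anything falls off the work surface, if the arm or the gripper's body presses on something with over 40 N, if the wrist force passes 120 N, or if a joint passes its speed limit or range.

## Robot

A 7-joint arm with a two-finger parallel gripper is mounted at the origin on a cart in front of the work surface, level with it; the furniture and walls round the work are solid. World frame = base frame: x ahead of the robot, y to its left, z up, the work surface at z = 0. Lengths are in m, angles in rad, forces in N, time in s.
With the tool pointing down it reaches from about 0.4 to 0.85 m from the base axis. Payload 10.4 kg.
Tool frame: the origin (TCP) lies on the centre line of the jaws, within the pads' length; the fingertips stand 14 mm ahead of it and the grasp point (between the pads) lies 5 mm behind it (manip.tip_reach is the distance from the TCP to the fingertips, in m); z points along the fingers, y is the line along which they close (so a half turn about z gives the same grasp; the last joint's range is limited). The gripper opens to 85 mm and grips with 20 to 120 N. Pads are 22 mm wide; open, the fingers measure 114 mm over their backs; the gripper's body (76 mm by 85 mm) begins 54 mm behind the grasp point. The pads swing forward as they close: fully open they stand 13 mm farther back than shut.
Start: joints at [-1.302, 0.332, -0.065, 1.46, 0.022, 1.35, -0.088], TCP at [0.18, 0.599, 0.245] pointing down, gripper open.
Joint ranges: [-2.6, 2.6], [-0.5, 2.12], [-1.47, 1.34], [0.16, 2.42], [-1.27, 4.41], [0.06, 2.06], [-2.6, 2.6]. Speed limits (rad/s): [2.22, 2.22, 2.79, 2.79, 3.14, 3.14, 3.14].

## Interface

Orientations are given as a unit quaternion [x, y, z, w].
In Python, from workcell import manip gives the robot as it stands.
- The arm moves only by the shell command python3 -m pendant 'ROWS' [FORCE]. ROWS is JSON, a list of rows, each a list of 7 numbers: the shift along the tool's x, y, z in units of 50 mm (1.0 is 50 mm), then the turn, a rotation vector about the tool's x, y, z in units of 8 degrees (1.0 is 8 degrees), then the opening, from -1 (shut) to 1 (fully open), so that 0 is half open. In form: [[dx, dy, dz, ax, ay, az, jaw], ...]. A call has exactly 10 rows; each row is the pose to reach, as a shift and turn from the pose commanded when the call began, along the tool's axes at that moment; what a row does not reach only later rows make up. A row lasts 1/8 s, in which the tool goes at most 62.5 mm and 10.7 degrees, less where a joint would pass 70% of its speed; a pose out of reach is approached as far as the arm can. A call with a gripper value outside its range is refused whole. The fingers move at their own pace and stop on an object; FORCE is the grip in N (left out, the last holds). Time passes only in rows, so rows that repeat a pose let the fingers close, or fill a call up. It gives the time, the measured TCP pose, the force, the opening and the grip force at its end, in the units of the state.
- manip.get_obs(): the state, without advancing time (a new reading comes with each control period).
- manip.camera(name): name is "scene" or "top"; returns (picture, depth): 384x512x3 uint8, red, green, blue; 384x512 float32, m along the optical axis (not along the pixel's ray), 0 where there is no reading.
- manip.get_calibration(name): a dict with "fx", "fy", "cx", "cy" (pixels), "D" ([k1, k2, p1, p2, k3] as OpenCV has them; the pictures are not rectified), "xyz" and "orientation" of the camera in the world. Camera axes: x right, y up, looking along -z (the intrinsics and any distortion apply to the point x, -y, -z); pixel columns grow to the right and rows downward; lengths in m; the calibration is good to about 2 mm. A picture is of the moment at which its call begins. get_calibration takes no time and is no camera call.
- manip.hand_in(): hands the job in; it is judged then, once.
Trained networks look in the newest picture that a camera, given by its name, has taken for a name from the list of things; names that differ only in an ending like _2 or _b are one class to them, and where a whole thing is asked for, a point or a joint stands for the part that bears it (a point fixed in the world has none). Each returns a list of dicts, best first, with "p" (0 to 1); they miss things now and then, are a little off and sometimes report something else, mostly with a low value. They report only what shows in the picture. A call takes as long as a camera call. They do not tell look-alikes from the thing itself.
- manip.find_in(thing, camera): "box" ([left, top, right, bottom] in pixels, round what is visible of it).
- manip.trace(thing, camera): "pixels" (384x512 bool, what is visible of it) and "box" ([left, top, right, bottom] in pixels, round what is visible of it).
- manip.tip_of(thing, camera): "pixel" ([column, row] in pixels: a listed point, or the origin of a listed thing).
The state is a dict: "clock": time; "joint_pos": joint angles; "joint_velocities": joint speeds; "tau": joint torques, N m; "position": TCP position; "ee_rot": TCP orientation; "ft_force": force on the tool from outside, world axes, zero at the start; "torque": the same for the moment, N m; "grip_width": opening from 0.0 (shut) to 1.0 (fully open); "grasp_force": force on a finger pad.
Only numpy, scipy, OpenCV 4.12 (cv2) and the standard library are available. Lean on these libraries where they do the work, as an engineer would, in place of code of your own. Each camera call takes 0.05 s, during which the arm holds its last target. There are 200 camera calls.

## Working session

There is one attempt and no reset: what is moved stays moved. The work goes in short steps, Python scripts to look and compute and a shell command to move; the robot and the scene stay as the last step left them, time stands still between calls to the robot, and variables do not carry over. Pictures are saved under pics/ and viewed, at most 10 in all, crops included, and the job is handed in when it is done.

```bash
mkdir -p pics; cat > h.py <<'E'
import numpy as np, cv2
from workcell import manip
from scipy.spatial.transform import Rotation as R
def px2w(cal,u,v,d):
    K=np.array([[cal['fx'],0,cal['cx']],[0,cal['fy'],cal['cy']],[0,0,1.]])
    n=cv2.undistortPoints(np.array([[[u,v]]],float),K,np.array(cal['D'],float))[0,0]
    return R.from_quat(cal['orientation']).apply(np.array([n[0],-n[1],-1])*d)+np.array(cal['xyz'])
def onplane(cal,u,v,z):
    a=px2w(cal,u,v,1.);c=np.array(cal['xyz']);return c+(a-c)*(z-c[2])/(a[2]-c[2])
E
python3 - <<'E'
from h import *
for c in ['scene','top']:
    p,d=manip.camera(c);cv2.imwrite(f'pics/{c}0.png',p[:,:,::-1]);np.save(f'{c}.npy',d)
    cal=manip.get_calibration(c);print(c,cal)
    for t in ['red_cap','yellow_cap','tray','tray_lid']:
        for r in manip.find_in(t,c):
            b=r['box'];u,v=(b[0]+b[2])/2,(b[1]+b[3])/2;dd=d[int(v),int(u)]
            print(t,np.round(r['p'],2),np.round(b),np.round(px2w(cal,u,v,dd),4))
print(manip.get_obs(),manip.tip_reach)
E
```

```text
scene {'fx': 474.43914564042063, 'fy': 474.43914564042063, 'cx': 255.9812686248534, 'cy': 185.65193580550923, 'D': array([-0.14007393,  0.        ,  0.        ,  0.        ,  0.        ]), 'xyz': array([ 0.12025652, -0.45449299,  0.63295858]), 'orientation': array([ 0.38340183, -0.11711946, -0.27235713,  0.87470433])}
red_cap 0.92 [251. 259. 283. 292.] [ 0.3906 -0.0869  0.016 ]
red_cap 0.7 [296. 234. 305. 250.] [ 0.4837 -0.0562  0.0079]
red_cap 0.69 [235. 182. 256. 201.] [0.4553 0.0708 0.0432]
yellow_cap 0.71 [264. 171. 280. 187.] [0.5153 0.0717 0.0429]
tray 0.9 [193. 128. 314. 237.] [0.4896 0.0958 0.0287]
top {'fx': 368.97781059512926, 'fy': 368.97781059512926, 'cx': 249.07168911909628, 'cy': 198.99554433909788, 'D': array([-0.1122993,  0.       ,  0.       ,  0.       ,  0.       ]), 'xyz': array([0.34517591, 0.0552631 , 0.89434224]), 'orientation': array([-0.05687878,  0.03962429,  0.70933388, -0.70145575])}
red_cap 0.93 [302. 215. 327. 240.] [ 0.3955 -0.078   0.0199]
red_cap 0.65 [240. 192. 255. 210.] [0.4576 0.0789 0.0436]
yellow_cap 0.52 [243. 166. 257. 181.] [0.5234 0.0725 0.0396]
tray 0.91 [194. 158. 278. 222.] [0.4863 0.107  0.0287]
tray_lid 0.7 [195. 164. 208. 219.] [0.478  0.1831 0.0649]
{'clock': 0.5, 'joint_pos': array([-1.30155557,  0.33222796, -0.06472396,  1.46015006,  0.02163753,
        1.34991919, -0.0884857 ]), 'joint_velocities': array([ 0.00178   , -0.00119448, -0.00080688, -0.00061883, -0.00026413,
        0.00130757,  0.00030436]), 'tau': array([-3.80083893e-04, -6.24745917e+01,  4.89685696e-02, -3.91569257e+01,
        1.63772696e-02,  2.53296334e-03,  2.70905082e-05]), 'position': array([0.17980241, 0.59856984, 0.2452962 ]), 'ee_rot': array([ 1.45378618e-01,  9.89376095e-01, -4.85880652e-06,  7.32786814e-06]), 'ft_force': array([ 0.0371622 , -0.18554853,  0.48257459]), 'torque': array([0.0304215 , 0.01664056, 0.00246294]), 'grasp_force': 0.0, 'grip_width': 1.001566197960224} 0.014
```

```bash
python3 - <<'E'
import cv2,numpy as np
a=cv2.imread('pics/scene0.png')[110:310,170:370];b=cv2.imread('pics/top0.png')[140:260,180:340]
a=cv2.resize(a,(400,400),interpolation=3);b=cv2.resize(b,(400,300),interpolation=3)
b=cv2.copyMakeBorder(b,0,100,0,0,0)
cv2.imwrite('pics/c0.png',np.hstack([a,b]))
E
```

```text
(no output)
```

View pics/c0.png

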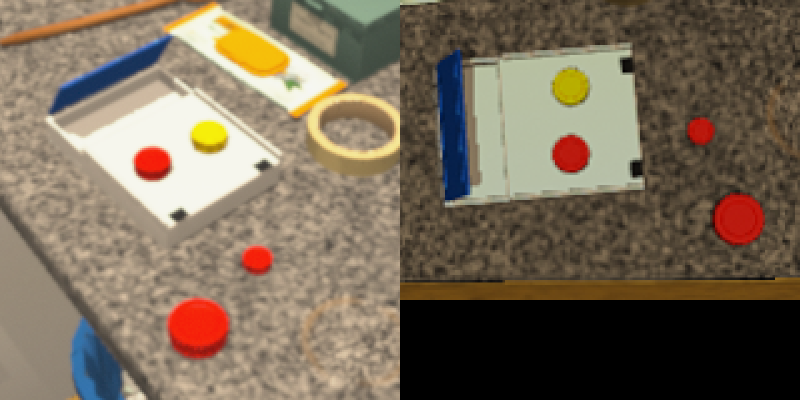

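View pics/scene0.png

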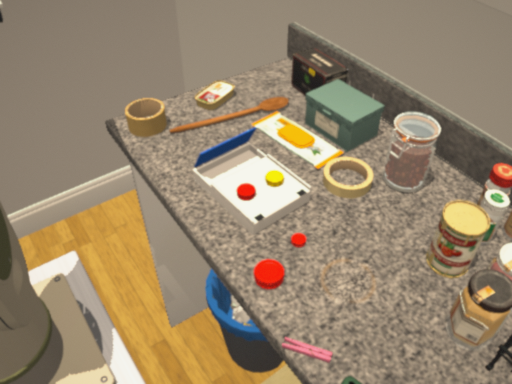

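Three red discs: large at scene px (267,275), small at (300,242), both on the worktop; middle-sized at (246,191) [top px (248,201)] on the deck — that one fits (middle size, on the deck), and the crop confirms it. Next: the tray's frame.

```bash
cat > m.py <<'E'
from h import *
def world(c):
    p,d=manip.camera(c);cal=manip.get_calibration(c)
    K=np.array([[cal['fx'],0,cal['cx']],[0,cal['fy'],cal['cy']],[0,0,1.]])
    v,u=np.mgrid[0:384,0:512]
    n=cv2.undistortPoints(np.stack([u,v],-1).reshape(-1,1,2).astype(float),K,np.array(cal['D'],float)).reshape(384,512,2)
    pc=np.dstack([n[...,0],-n[...,1],-np.ones((384,512))])*d[...,None]
    return p,cv2.cvtColor(p,cv2.COLOR_RGB2HSV),R.from_quat(cal['orientation']).apply(pc.reshape(-1,3)).reshape(384,512,3)+cal['xyz']
def masks(c):
    p,h,W=world(c)
    H,S,V=[h[...,i].astype(int) for i in range(3)]
    x,y,z=W[...,0],W[...,1],W[...,2]
    roi=(x>.36)&(x<.6)&(y>0)&(y<.28)&(z>.005)&(z<.15)
    return W,dict(white=roi&(S<60)&(V>110)&(z>.02)&(z<.048),red=roi&((H<8)|(H>172))&(S>130)&(V>100),yel=roi&(H>20)&(H<35)&(S>130)&(V>100),blue=roi&(H>105)&(H<130)&(S>130))
E
python3 - <<'E'
from m import *
for c in ['top','scene']:
    W,m=masks(c)
    w=W[m['white']]; xy=w[:,:2].astype(np.float32)
    r=cv2.minAreaRect(xy*1000);print(c,'rect',r,np.median(w[:,2]));print(np.round(cv2.boxPoints(r)))
    for k in ['red','yel']:
        q=W[m[k]];zt=np.percentile(q[:,2],90);t=q[q[:,2]>zt-.004]
        print(k,len(t),zt,(t.min(0)+t.max(0))/2,t.mean(0),np.ptp(t,axis=0))
    q=W[m['blue']];print('blue',q.min(0),q.max(0))
    for dx in (-.05,0,.05):
        e=q[abs(q[:,0]-.48-dx)<.01];print(dx,e[e[:,2].argmax()] if len(e) else None)
E
```

```text
top rect ((487.4556579589844, 109.97795867919922), (138.3569793701172, 190.2947540283203), 4.21858549118042) 0.029345039085452884
[[411. 200.]
 [425.  10.]
 [563.  20.]
 [549. 210.]]
red 155 0.0449232483713274 [0.45763542 0.07811927 0.04473676] [0.45817526 0.07816848 0.04332702] [0.03286646 0.03275895 0.00748598]
yel 148 0.044702338600479494 [0.52031844 0.07754894 0.04352405] [0.5203819  0.07739998 0.04294721] [0.03186078 0.03304885 0.00552782]
blue [0.4160764  0.16733272 0.02883772] [0.54842796 0.20451547 0.08938668]
-0.05 [0.42160134 0.16733272 0.08938668]
0 [0.48889994 0.17243037 0.08791388]
0.05 [0.5256371  0.17515941 0.08682941]
scene rect ((488.5047302246094, 109.59757995605469), (141.42788696289062, 196.53060913085938), 4.054088115692139) 0.029761296245788937
[[411. 203.]
 [425.   7.]
 [566.  17.]
 [552. 213.]]
red 184 0.04474786476757109 [0.45820684 0.07557179 0.04378797] [0.45782202 0.07476589 0.04338275] [0.03327973 0.03447485 0.00577944]
yel 176 0.044582935689846837 [0.52176556 0.07591278 0.04325468] [0.52178749 0.07450282 0.04321326] [0.03316804 0.03414996 0.00530013]
blue [0.41730574 0.16439906 0.03902726] [0.54724414 0.19897012 0.08839841]
-0.05 [0.42454397 0.16459356 0.08718236]
0 [0.47692785 0.16863939 0.08715387]
0.05 [0.52134229 0.17055385 0.08839841]
```

Tray rectangle matches 140×190 mm: origin about (0.486, 0.135), yaw 4.2°, caps' tops z≈0.044 as expected. I'll push with two slightly parted fingers (cradle), jaw line across the tray. Moving above the start point.

```bash
python3 -m pendant '[[-0.9,-0.9,0.1,0,0,0.9,-0.5],[-1.8,-1.9,0.3,0,0,1.8,-0.5],[-2.7,-2.8,0.5,0,0,2.7,-0.5],[-3.6,-3.8,0.7,0,0,3.6,-0.5],[-4.5,-4.7,0.9,0,0,4.5,-0.5],[-5.4,-5.7,1.1,0,0,5.4,-0.5],[-6.3,-6.6,1.3,0,0,6.3,-0.5],[-7.2,-7.6,1.4,0,0,7.2,-0.5],[-8.0,-8.4,1.5,0,0,8.0,-0.5],[-8.62,-9.12,1.5,0,0,8.64,-0.5]]'; cat > st.py <<'E'
from h import *
import sys
o=manip.get_obs();r=R.from_quat(o['ee_rot']);p=o['position']
th=np.radians(4.2);xh=np.array([np.cos(th),np.sin(th),0]);yh=np.array([-np.sin(th),np.cos(th),0]);O=np.array([.4862,.135,0])
print('t',o['clock'],'pos',p.round(4),'tray',np.round([(p-O)@xh*1e3,(p-O)@yh*1e3,p[2]*1e3],1),'F',o['ft_force'].round(1),'w',o['grip_width'])
M=r.as_matrix();print('tool axes',M.round(3).tolist())
if len(sys.argv)>1:
    t=np.array([float(s) for s in sys.argv[1:4]])/1e3
    T=O+t[0]*xh+t[1]*yh+np.array([0,0,t[2]])
    D=np.column_stack([xh,-yh,[0,0,-1]])
    print('shift',np.round(M.T@(T-p)/.05,2),'turn',np.round((r.inv()*R.from_matrix(D)).as_rotvec(degrees=True)/8,2))
E
python3 st.py -32 -96 100
```

```text
clock: 1.85
position: [0.4588, 0.043, 0.1707]
ee_rot: [0.682, 0.731, 0.001, 0.0]
ft_force: [2.0, 0.3, -0.4]
grip_width: 0.251
grasp_force: 0.0
t 1.85 pos [0.4588 0.043  0.1707] tray [-34.1 -89.8 170.7] F [ 2.   0.3 -0.4] w 0.2512903480078511
tool axes [[-0.07, 0.998, 0.001], [0.998, 0.07, 0.001], [0.001, 0.001, -1.0]]
shift [-0.13  0.04  1.41] turn [ 0.000e+00 -1.000e-02  1.122e+01]
```

```bash
sed -i 's/xh,-yh,/yh,xh,/' st.py
python3 -m pendant '[[0,0,0.4,0,0,0,-0.5],[0,0,0.8,0,0,0,-0.5],[0,0,1.2,0,0,0,-0.5],[0,0,1.6,0,0,0,-0.5],[0,0,1.9,0,0,0,-0.5],[0,0,2.0,0,0,0,-0.5],[0,0,2.0,0,0,0,-0.5],[0,0,2.0,0,0,0,-0.5],[0,0,2.0,0,0,0,-0.5],[0,0,2.0,0,0,0,-0.5]]'; python3 st.py -32 -96 49
python3 - <<'E'
from h import *
a=manip.camera('scene')[0][110:260,170:370,::-1];b=manip.camera('top')[0][140:240,180:300,::-1]
cv2.imwrite('pics/c1.png',np.hstack([cv2.resize(a,(400,300),interpolation=3),cv2.resize(b,(360,300),interpolation=3)]))
E
```

```text
clock: 3.1
position: [0.4583, 0.0449, 0.0708]
ee_rot: [0.681, 0.732, 0.0, 0.0]
ft_force: [-0.4, -0.2, 0.1]
grip_width: 0.245
grasp_force: 0.0
t 3.1 pos [0.4583 0.0449 0.0708] tray [-34.4 -87.9  70.8] F [-0.4 -0.2  0.1] w 0.24484979363416062
tool axes [[-0.073, 0.997, 0.001], [0.997, 0.073, 0.0], [0.0, 0.001, -1.0]]
shift [-0.16  0.05  0.44] turn [ 0. -0. -0.]
```

View pics/c1.png

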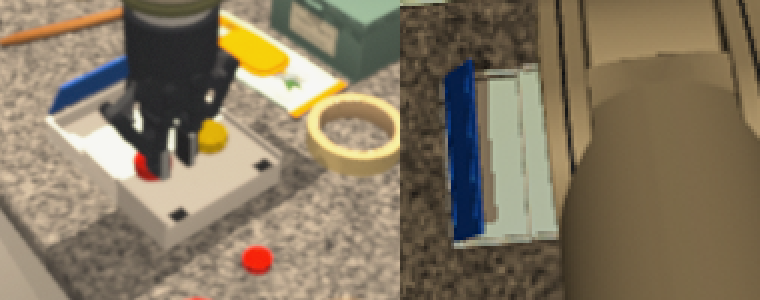

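The fingers stand just behind the red cap (crop ≈(145,165)), ~3 mm gap; back off 8 mm and descend.

```bash

python3 -m pendant '[[-0.1,0.05,0,0,0,0,-0.5],[-0.17,0.05,0,0,0,0,-0.5],[-0.17,0.05,0.1,0,0,0,-0.5],[-0.17,0.05,0.2,0,0,0,-0.5],[-0.17,0.05,0.3,0,0,0,-0.5],[-0.17,0.05,0.38,0,0,0,-0.5],[-0.17,0.05,0.44,0,0,0,-0.5],[-0.17,0.05,0.44,0,0,0,-0.5],[-0.17,0.05,0.44,0,0,0,-0.5],[-0.17,0.05,0.44,0,0,0,-0.5]]'; python3 st.py -32 6 49
python3 - <<'E'
from h import *
a=manip.camera('scene')[0][150:230,200:300,::-1]
cv2.imwrite('pics/c2.png',cv2.resize(a,(500,400),interpolation=3))
E
```

```text
clock: 4.45
position: [0.4614, 0.0366, 0.0487]
ee_rot: [0.681, 0.732, 0.0, 0.0]
ft_force: [0.0, 0.2, -0.4]
grip_width: 0.251
grasp_force: 0.0
t 4.45 pos [0.4614 0.0366 0.0487] tray [-32.  -96.4  48.7] F [ 0.   0.2 -0.4] w 0.250861277421192
tool axes [[-0.073, 0.997, 0.0], [0.997, 0.073, 0.0], [0.0, 0.0, -1.0]]
shift [ 2.05 -0.   -0.01] turn [ 0. -0. -0.]
```

View pics/c2.png

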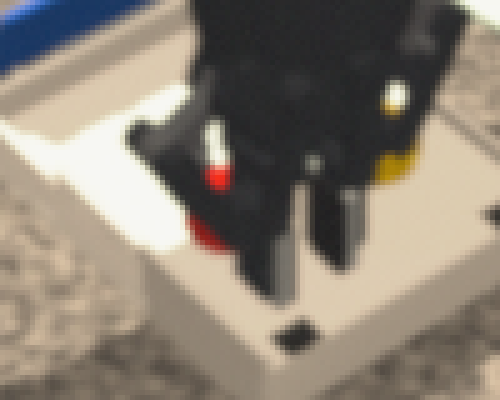

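Fingers sit behind the red cap (crop ≈(220,235)), clear of the yellow one. Sweep.

```bash

python3 -m pendant '[[0.1,0,0,0,0,0,-0.5],[0.25,0,0,0,0,0,-0.5],[0.4,0,0,0,0,0,-0.5],[0.55,0,0,0,0,0,-0.5],[0.7,0,0,0,0,0,-0.5],[0.85,0,0,0,0,0,-0.5],[1.0,0,0,0,0,0,-0.5],[1.1,0,0,0,0,0,-0.5],[1.2,0,0,0,0,0,-0.5],[1.25,0,0,0,0,0,-0.5]]'; python3 st.py -32 7 49
python3 - <<'E'
from m import *
W,m=masks('scene')
for k in ['red','yel']:
    q=W[m[k]]
    if len(q):print(k,len(q),q.min(0),q.max(0))
E
```

```text
clock: 5.75
position: [0.4567, 0.0991, 0.0485]
ee_rot: [0.681, 0.732, 0.0, -0.0]
ft_force: [-0.4, -0.9, 0.5]
grip_width: 0.252
grasp_force: 0.1
t 5.75 pos [0.4567 0.0991 0.0485] tray [-32.1 -33.6  48.5] F [-0.4 -0.9  0.5] w 0.2516490550984695
tool axes [[-0.073, 0.997, -0.0], [0.997, 0.073, 0.0], [0.0, -0.0, -1.0]]
shift [ 0.81  0.   -0.01] turn [-0. -0. -0.]
red 41 [0.41986317 0.0838305  0.03315684] [0.47071746 0.1235951  0.07995385]
yel 242 [0.50467796 0.05826382 0.02923043] [0.55004731 0.09292499 0.04587431]
```

```bash

python3 -m pendant '[[0.1,0,0,0,0,0,-0.5],[0.2,0,0,0,0,0,-0.5],[0.3,0,0,0,0,0,-0.5],[0.4,0,0,0,0,0,-0.5],[0.5,0,0,0,0,0,-0.5],[0.6,0,0,0,0,0,-0.5],[0.7,0,0,0,0,0,-0.5],[0.8,0,0,0,0,0,-0.5],[0.82,0,0,0,0,0,-0.5],[0.82,0,0,0,0,0,-0.5]]'; python3 st.py -32 -20 49
python3 - <<'E'
from h import *
a=manip.camera('scene')[0][110:230,180:340,::-1]
cv2.imwrite('pics/c3.png',cv2.resize(a,(640,480),interpolation=3))
E
```

```text
clock: 7.05
position: [0.4538, 0.1397, 0.0485]
ee_rot: [0.681, 0.732, 0.0, 0.0]
ft_force: [-0.2, -0.4, -0.9]
grip_width: 0.251
grasp_force: 0.0
t 7.05 pos [0.4538 0.1397 0.0485] tray [-32.    7.1  48.5] F [-0.2 -0.4 -0.9] w 0.25144666050024067
tool axes [[-0.073, 0.997, 0.0], [0.997, 0.073, 0.0], [0.0, 0.0, -1.0]]
shift [-0.54  0.   -0.01] turn [ 0. -0. -0.]
```

View pics/c3.png

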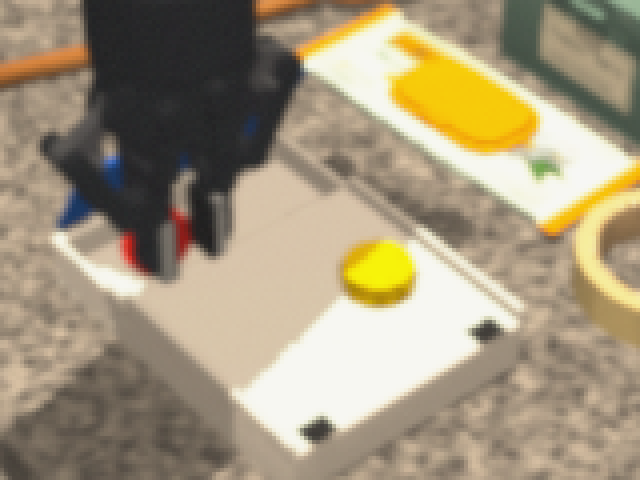

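Yellow untouched at (378,272); red is ahead of the fingers in/near the trough. Back off, rise and look.

```bash

python3 -m pendant '[[-0.3,0,0,0,0,0,-0.5],[-0.7,0,0,0,0,0,-0.5],[-0.9,0,-0.3,0,0,0,-0.6],[-1.0,0,-0.9,0,0,0,-0.8],[-1.0,0,-1.6,0,0,0,-1],[-1.0,0,-2.2,0,0,0,-1],[-1.0,0,-2.6,0,0,0,-1],[-1.0,0,-2.6,0,0,0,-1],[-1.0,0,-2.6,0,0,0,-1],[-1.0,0,-2.6,0,0,0,-1]]'; python3 st.py 0 52 120
python3 - <<'E'
from m import *
W,m=masks('scene')
O=np.array([.4862,.135,0]);th=np.radians(4.2)
for k in ['red','yel','blue']:
    q=W[m[k]]-O
    if len(q):
        X=q@[np.cos(th),np.sin(th),0];Y=q@[-np.sin(th),np.cos(th),0]
        print(k,len(q),[np.round(np.percentile(v,[2,50,98])*1e3) for v in (X,Y,q[:,2])])
a=manip.camera('scene')[0][110:230,180:340,::-1]
cv2.imwrite('pics/c4.png',cv2.resize(a,(640,480),interpolation=3))
E
```

```text
clock: 8.35
position: [0.4569, 0.0896, 0.1777]
ee_rot: [0.681, 0.732, -0.001, -0.0]
ft_force: [0.7, -0.4, 0.4]
grip_width: 0.004
grasp_force: 0.0
t 8.35 pos [0.4569 0.0896 0.1777] tray [-32.5 -43.1 177.7] F [ 0.7 -0.4  0.4] w 0.003652151093998644
tool axes [[-0.072, 0.997, -0.001], [0.997, 0.072, -0.001], [-0.001, -0.001, -1.0]]
shift [1.9  0.65 1.15] turn [-0.01  0.   -0.01]
red 232 [array([-48., -34., -18.]), array([21., 23., 37.]), array([19., 38., 50.])]
yel 240 [array([16., 30., 48.]), array([-78., -66., -48.]), array([33., 43., 46.])]
blue 503 [array([-64.,  -9.,  59.]), array([33., 45., 59.]), array([42., 66., 86.])]
```

View pics/c4.png

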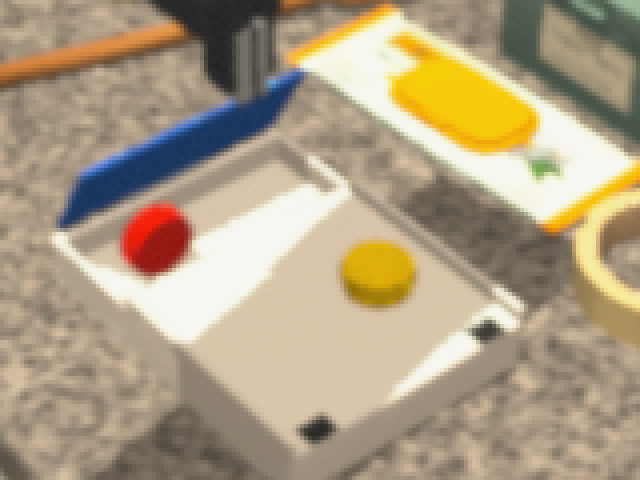

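The cap is in the trough but standing on its edge (crop (155,238), z 14–50). Measure its tilt.

```bash
python3 - <<'E'
from m import *
O=np.array([.4862,.135,0]);th=np.radians(4.2)
for c in ['scene','top']:
    W,m=masks(c)
    q=W[m['red']]-O
    X=q@[np.cos(th),np.sin(th),0];Y=q@[-np.sin(th),np.cos(th),0];Z=q[:,2]
    print(c,len(q))
    for z in range(10,56,5):
        s=(Z*1e3>z)&(Z*1e3<=z+5)
        if s.sum():print(z,s.sum(),'X',np.round([X[s].min()*1e3,X[s].max()*1e3]),'Y',np.round(np.percentile(Y[s],[5,50,95])*1e3))
E
```

```text
scene 232
10 1 X [-37. -37.] Y [52. 52. 52.]
15 5 X [-38. -28.] Y [23. 23. 52.]
20 20 X [-42. -19.] Y [21. 22. 58.]
25 31 X [-48. -18.] Y [21. 23. 28.]
30 37 X [-49. -17.] Y [21. 23. 30.]
35 33 X [-48. -20.] Y [21. 23. 33.]
40 40 X [-46. -17.] Y [21. 23. 34.]
45 62 X [-44. -20.] Y [22. 27. 36.]
50 3 X [-33. -29.] Y [21. 22. 29.]
top 0
```

The cap stands vertically in the trough (underside facing the deck at tray y≈22, face to 36). I'll touch its top rim with the closed tips and drag it back toward −y so it lands right side up, then press it down flat.

```bash

python3 -m pendant '[[0.4,0,0,0,0,0,-1],[0.8,0,0.4,0,0,0,-1],[1.2,0.01,0.9,0,0,0,-1],[1.2,0.01,1.4,0,0,0,-1],[1.2,0.01,1.8,0,0,0,-1],[1.2,0.01,2.0,0,0,0,-1],[1.2,0.01,2.1,0,0,0,-1],[1.2,0.01,2.15,0,0,0,-1],[1.2,0.01,2.15,0,0,0,-1],[1.2,0.01,2.15,0,0,0,-1]]' 20; python3 st.py -32 17 64
```

```text
clock: 9.8
position: [0.4538, 0.1499, 0.0714]
ee_rot: [0.681, 0.732, 0.0, 0.0]
ft_force: [0.9, -0.1, -0.4]
grip_width: -0.002
grasp_force: 0.0
t 9.8 pos [0.4538 0.1499 0.0714] tray [-31.2  17.2  71.4] F [ 0.9 -0.1 -0.4] w -0.001630374327332079
tool axes [[-0.073, 0.997, 0.001], [0.997, 0.073, 0.001], [0.0, 0.001, -1.0]]
shift [-0.   -0.02  0.15] turn [ 0. -0. -0.]
```

```bash
python3 - <<'E'
from h import *
a=manip.camera('scene')[0][130:210,190:290,::-1]
cv2.imwrite('pics/c5.png',cv2.resize(a,(600,480),interpolation=3))
E
```

```text
(no output)
```

View pics/c5.png

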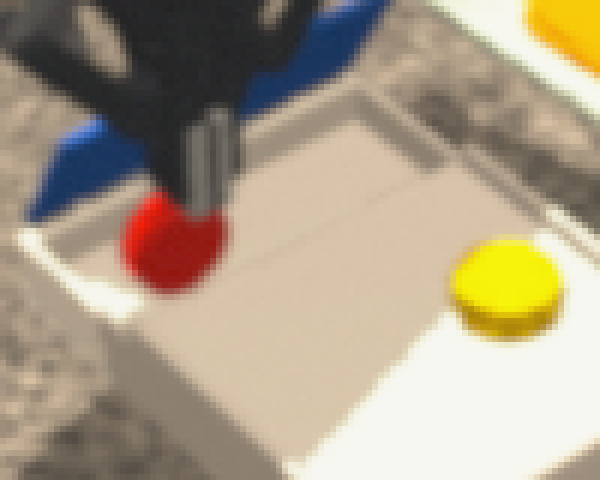

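Closed tips at (200,205) hover just above the cap (175,240). Descend gently until touch.

```bash

python3 -m pendant '[[0,0,0.04,0,0,0,-1],[0,0,0.08,0,0,0,-1],[0,0,0.11,0,0,0,-1],[0,0,0.13,0,0,0,-1],[0,0,0.14,0,0,0,-1],[0,0,0.15,0,0,0,-1],[0,0,0.16,0,0,0,-1],[0,0,0.165,0,0,0,-1],[0,0,0.165,0,0,0,-1],[0,0,0.165,0,0,0,-1]]'; python3 st.py -32 17 63
```

```text
clock: 11.1
position: [0.4543, 0.1498, 0.0635]
ee_rot: [0.681, 0.732, 0.001, 0.0]
ft_force: [-1.2, -2.2, 7.6]
grip_width: 0.004
grasp_force: 3.7
t 11.1 pos [0.4543 0.1498 0.0635] tray [-30.7  17.1  63.5] F [-1.2 -2.2  7.6] w 0.004435234349585269
tool axes [[-0.072, 0.997, 0.002], [0.997, 0.072, 0.001], [0.001, 0.002, -1.0]]
shift [-0.   -0.03  0.01] turn [ 0.01 -0.   -0.01]
```

```bash

python3 -m pendant '[[-0.04,0,0,0,0,0,-1],[-0.08,0,0,0,0,0,-1],[-0.12,0,0,0,0,0,-1],[-0.17,0,0.01,0,0,0,-1],[-0.22,0,0.02,0,0,0,-1],[-0.28,0,0.02,0,0,0,-1],[-0.34,0,0.02,0,0,0,-1],[-0.4,0,0.02,0,0,0,-1],[-0.4,0,0.02,0,0,0,-1],[-0.4,0,0.02,0,0,0,-1]]'; python3 st.py -32 17 63
cat > rb.py <<'E'
from m import *
O=np.array([.4862,.135,0]);th=np.radians(4.2)
W,m=masks('scene')
for k in ['red','blue','yel']:
    q=W[m[k]]-O
    X=q@[np.cos(th),np.sin(th),0]*1e3;Y=q@[-np.sin(th),np.cos(th),0]*1e3;Z=q[:,2]*1e3
    print(k,len(q),'x',np.round(np.percentile(X,[3,97])))
    for z in range(0,100,8):
        s=(Z>z)&(Z<=z+8)
        if s.sum()>3:print('  z',z,s.sum(),'Y',np.round(np.percentile(Y[s],[5,50,95])))
E
python3 rb.py
```

```text
clock: 12.35
position: [0.4549, 0.1299, 0.0617]
ee_rot: [0.681, 0.732, 0.0, -0.0]
ft_force: [0.0, 0.6, 0.0]
grip_width: 0.006
grasp_force: 0.0
t 12.35 pos [0.4549 0.1299 0.0617] tray [-31.6  -2.8  61.7] F [0.  0.6 0. ] w 0.005697018327790653
tool axes [[-0.073, 0.997, -0.0], [0.997, 0.073, 0.0], [0.0, -0.0, -1.0]]
shift [ 0.4  -0.01 -0.03] turn [-0. -0. -0.]
red 71 x [-49. -34.]
  z 32 31 Y [ 2.  9. 17.]
  z 40 32 Y [ 0.  7. 13.]
blue 114 x [-65.  42.]
  z 40 21 Y [54. 56. 59.]
  z 48 21 Y [51. 52. 54.]
  z 56 18 Y [46. 48. 50.]
  z 64 19 Y [42. 43. 46.]
  z 72 14 Y [37. 38. 41.]
  z 80 16 Y [34. 35. 36.]
yel 239 x [16. 47.]
  z 32 44 Y [-78. -74. -61.]
  z 40 192 Y [-77. -63. -48.]
```

```bash

python3 -m pendant '[[0,0,-0.3,0,0,0,-1],[0,0,-0.6,0,0,0,-1],[-0.4,0.0,-1.0,0,0,0,-1],[-0.8,0.0,-1.2,0,0,0,-1],[-1.0,0.3,-1.2,0,0,0,-1],[-1.2,0.6,-1.2,0,0,0,-1],[-1.2,0.8,-1.2,0,0,0,-1],[-1.2,0.8,-1.2,0,0,0,-1],[-1.2,0.8,-1.2,0,0,0,-1],[-1.2,0.8,-1.2,0,0,0,-1]]'; python3 st.py -32 17 63
python3 rb.py; python3 - <<'E'
from h import *
a=manip.camera('scene')[0][130:210,190:290,::-1]
cv2.imwrite('pics/c6.png',cv2.resize(a,(600,480),interpolation=3))
E
```

```text
clock: 13.65
position: [0.4988, 0.0731, 0.1217]
ee_rot: [0.681, 0.732, 0.0, -0.0]
ft_force: [-0.3, 1.1, -0.1]
grip_width: 0.002
grasp_force: 0.0
t 13.65 pos [0.4988 0.0731 0.1217] tray [  8.  -62.6 121.7] F [-0.3  1.1 -0.1] w 0.0017279238748973105
tool axes [[-0.073, 0.997, -0.0], [0.997, 0.073, 0.0], [0.0, -0.0, -1.0]]
shift [ 1.59 -0.8   1.18] turn [-0. -0. -0.]
red 119 x [-48. -19.]
  z 24 4 Y [10. 15. 17.]
  z 32 40 Y [ 0.  7. 16.]
  z 40 64 Y [ 1.  6. 12.]
  z 48 7 Y [5. 7. 8.]
blue 487 x [-63.  54.]
  z 40 68 Y [55. 56. 59.]
  z 48 71 Y [51. 53. 55.]
  z 56 81 Y [46. 48. 50.]
  z 64 77 Y [41. 44. 46.]
  z 72 82 Y [37. 39. 41.]
  z 80 105 Y [33. 35. 37.]
yel 242 x [16. 47.]
  z 24 4 Y [-76. -72. -55.]
  z 32 42 Y [-78. -74. -63.]
  z 40 196 Y [-77. -63. -49.]
```

View pics/c6.png

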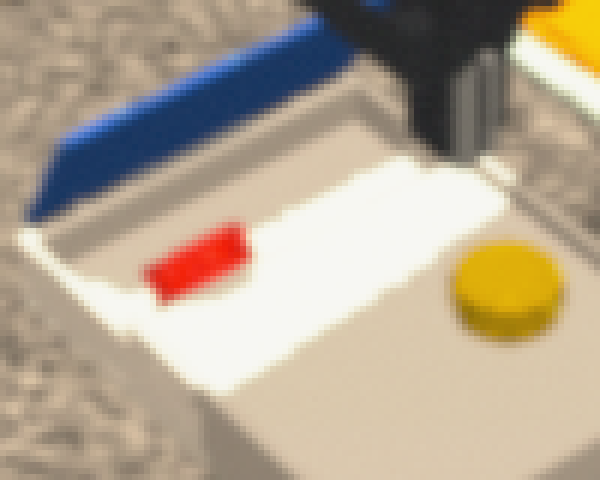

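Now the cap leans back on the deck corner, right side up (edge seen at (200,262)), as planned. Go above it and press down with a slight +y motion.

```bash

python3 -m pendant '[[0.4,-0.3,0,0,0,0,-1],[0.8,-0.6,0,0,0,0,-1],[1.2,-0.8,0.2,0,0,0,-1],[1.41,-0.8,0.6,0,0,0,-1],[1.41,-0.8,0.9,0,0,0,-1],[1.41,-0.8,1.05,0,0,0,-1],[1.41,-0.8,1.08,0,0,0,-1],[1.41,-0.8,1.11,0,0,0,-1],[1.41,-0.8,1.13,0,0,0,-1],[1.41,-0.8,1.13,0,0,0,-1]]'; python3 st.py -32 13 56
```

```text
clock: 15.0
position: [0.4544, 0.1403, 0.0655]
ee_rot: [0.681, 0.732, 0.0, 0.0]
ft_force: [-0.5, 0.7, 0.4]
grip_width: -0.001
grasp_force: 0.0
t 15.0 pos [0.4544 0.1403 0.0655] tray [-31.4   7.6  65.5] F [-0.5  0.7  0.4] w -0.0008641965040959109
tool axes [[-0.072, 0.997, 0.0], [0.997, 0.072, 0.0], [0.0, 0.0, -1.0]]
shift [ 0.11 -0.01  0.19] turn [ 0.   -0.   -0.01]
```

```bash

python3 -m pendant '[[0,0,0.02,0,0,0,-1],[0.01,0,0.04,0,0,0,-1],[0.02,0,0.06,0,0,0,-1],[0.03,0,0.08,0,0,0,-1],[0.05,0,0.1,0,0,0,-1],[0.07,0,0.12,0,0,0,-1],[0.08,0,0.13,0,0,0,-1],[0.08,0,0.13,0,0,0,-1],[0.08,0,0.13,0,0,0,-1],[0.08,0,0.13,0,0,0,-1]]'; python3 st.py -32 15 52; python3 rb.py | head -6
```

```text
clock: 16.25
position: [0.4566, 0.143, 0.0608]
ee_rot: [0.682, 0.732, 0.002, 0.002]
ft_force: [1.7, -8.5, 21.6]
grip_width: -0.002
grasp_force: 10.9
t 16.25 pos [0.4566 0.143  0.0608] tray [-28.9  10.1  60.8] F [ 1.7 -8.5 21.6] w -0.0023025867384246987
tool axes [[-0.071, 0.997, 0.005], [0.997, 0.071, 0.0], [-0.0, 0.005, -1.0]]
shift [ 0.1  -0.06  0.18] turn [ 0.03  0.   -0.02]
red 94 x [-46. -19.]
  z 24 11 Y [ 8. 12. 19.]
  z 32 48 Y [ 2.  7. 15.]
  z 40 35 Y [ 2.  7. 13.]
blue 144 x [-65.  61.]
  z 40 24 Y [55. 57. 58.]
```

Pressing on the top edge jams (friction). Better line: push the rear side wall diagonally down-forward along the disc's plane, which drives its base along +y.

```bash

python3 -m pendant '[[-0.02,0,-0.2,0,0,0,-1],[-0.2,0,-0.25,0,0,0,-1],[-0.36,0,-0.25,0,0,0,-1],[-0.36,0,-0.1,0,0,0,-1],[-0.35,0,-0.03,0,0,0,-1],[-0.31,0,0.02,0,0,0,-1],[-0.27,0,0.07,0,0,0,-1],[-0.22,0,0.11,0,0,0,-1],[-0.17,0,0.15,0,0,0,-1],[-0.12,0,0.18,0,0,0,-1]]'; python3 st.py -32 8 47; python3 rb.py | head -6
```

```text
clock: 17.55
position: [0.4543, 0.1385, 0.0496]
ee_rot: [0.681, 0.732, 0.0, -0.0]
ft_force: [0.2, 0.2, 0.9]
grip_width: -0.003
grasp_force: 0.1
t 17.55 pos [0.4543 0.1385 0.0496] tray [-31.6   5.8  49.6] F [0.2 0.2 0.9] w -0.0031817051916362984
tool axes [[-0.073, 0.997, -0.0], [0.997, 0.073, 0.0], [0.0, -0.0, -1.0]]
shift [ 0.04 -0.01  0.05] turn [-0. -0. -0.]
red 95 x [-47. -28.]
  z 24 45 Y [17. 28. 45.]
  z 32 45 Y [17. 26. 36.]
blue 80 x [-64.  39.]
  z 40 15 Y [55. 57. 58.]
  z 48 17 Y [50. 53. 54.]
```

```bash

python3 -m pendant '[[0.03,0,0.03,0,0,0,-1],[0.06,0,0.05,0,0,0,-1],[0.09,0,0.05,0,0,0,-1],[0.11,0,0.05,0,0,0,-1],[0.11,0,-0.3,0,0,0,-1],[-0.3,0,-0.9,0,0,0,-1],[-0.8,0,-1.5,0,0,0,-1],[-1.2,0.3,-1.8,0,0,0,-1],[-1.2,0.6,-1.8,0,0,0,-1],[-1.2,0.6,-1.8,0,0,0,-1]]'; python3 st.py 0 50 120; python3 rb.py;  python3 - <<'E'
from h import *
a=manip.camera('scene')[0][130:210,190:290,::-1]
cv2.imwrite('pics/c7.png',cv2.resize(a,(600,480),interpolation=3))
E
```

```text
clock: 18.85
position: [0.489, 0.0814, 0.139]
ee_rot: [0.681, 0.732, -0.0, -0.0]
ft_force: [0.6, 1.1, -0.7]
grip_width: 0.001
grasp_force: 0.0
t 18.85 pos [0.489  0.0814 0.139 ] tray [ -1.1 -53.7 139. ] F [ 0.6  1.1 -0.7] w 0.0009990884788184926
tool axes [[-0.073, 0.997, -0.001], [0.997, 0.073, -0.001], [-0.0, -0.001, -1.0]]
shift [2.07 0.02 0.38] turn [-0.  0. -0.]
red 213 x [-46. -16.]
  z 16 37 Y [17. 22. 35.]
  z 24 174 Y [19. 32. 48.]
blue 496 x [-62.  53.]
  z 40 64 Y [55. 57. 59.]
  z 48 89 Y [51. 52. 55.]
  z 56 75 Y [46. 48. 50.]
  z 64 79 Y [41. 44. 46.]
  z 72 79 Y [37. 39. 41.]
  z 80 105 Y [33. 35. 37.]
yel 242 x [16. 47.]
  z 24 7 Y [-76. -72. -57.]
  z 32 48 Y [-78. -74. -62.]
  z 40 187 Y [-77. -63. -48.]
```

View pics/c7.png

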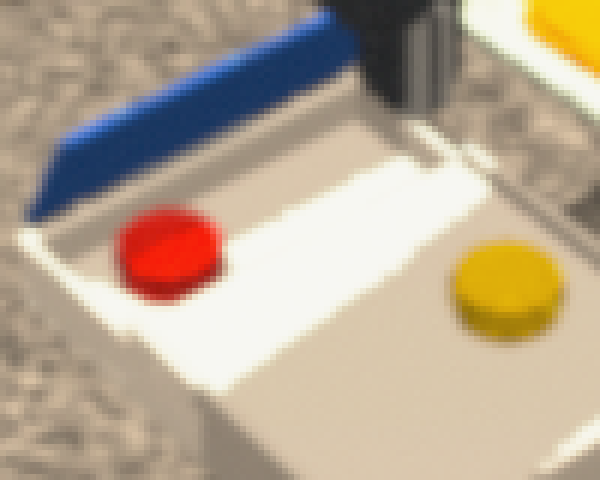

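The red cap lies flat in the trough (170,252), yellow unmoved. Now the lid.

```bash

python3 -m pendant '[[0.5,0.02,0,0,0,0,-1],[1.1,0.02,0,0,0,0,-1],[1.7,0.02,0,0,0,0,-1],[2.1,0.02,0,0,0,0,-1],[2.1,0.02,0.2,0,0,0,-1],[2.1,0.02,0.4,0,0,0,-1],[2.1,0.02,0.6,0,0,0,-1],[2.1,0.02,0.75,0,0,0,-1],[2.1,0.02,0.9,0,0,0,-1],[2.1,0.02,1.0,0,0,0,-1]]'; python3 st.py 0 52 49
```

```text
clock: 20.2
position: [0.482, 0.1853, 0.0894]
ee_rot: [0.681, 0.732, 0.0, -0.0]
ft_force: [0.5, -0.3, 0.6]
grip_width: -0.003
grasp_force: 0.3
t 20.2 pos [0.482  0.1853 0.0894] tray [-0.5 50.5 89.4] F [ 0.5 -0.3  0.6] w -0.0029732956644299155
tool axes [[-0.072, 0.997, -0.0], [0.997, 0.072, 0.0], [0.0, -0.0, -1.0]]
shift [0.03 0.01 0.81] turn [-0.   -0.   -0.01]
```

```bash

python3 -m pendant '[[0,0,0.1,0,0,0,-1],[0,0,0.2,0,0,0,-1],[0,0,0.3,0,0,0,-1],[0,0,0.4,0,0,0,-1],[0,0,0.5,0,0,0,-1],[0,0,0.6,0,0,0,-1],[0,0,0.68,0,0,0,-1],[0,0,0.75,0,0,0,-1],[0,0,0.79,0,0,0,-1],[0,0,0.79,0,0,0,-1]]'; python3 st.py 0 50 49; python3 rb.py
```

```text
clock: 21.45
position: [0.4819, 0.1854, 0.0501]
ee_rot: [0.681, 0.732, -0.0, -0.0]
ft_force: [-0.2, 0.5, -0.7]
grip_width: -0.001
grasp_force: 0.0
t 21.45 pos [0.4819 0.1854 0.0501] tray [-0.6 50.6 50.1] F [-0.2  0.5 -0.7] w -0.0010004401770979383
tool axes [[-0.073, 0.997, -0.0], [0.997, 0.073, -0.0], [0.0, -0.0, -1.0]]
shift [-0.01  0.01  0.02] turn [-0. -0. -0.]Traceback (most recent call last):
  File "rb.py", line 7, in <module>
    print(k,len(q),'x',np.round(np.percentile(X,[3,97])))
                                ~~~~~~~~~~~~~^^^^^^^^^^
    return _quantile_unchecked(
        a, q, axis, out, overwrite_input, method, keepdims, weights)
    return _ureduce(a,
                    func=_quantile_ureduce_func,
    ...<5 lines>...
                    overwrite_input=overwrite_input,
                    method=method)
    r = func(a, **kwargs)
    result = _quantile(arr,
                       quantiles=q,
    ...<2 lines>...
                       out=out,
                       weights=wgt)
    slices_having_nans = np.isnan(arr[-1, ...])
                                  ~~~^^^^^^^^^
IndexError: index -1 is out of bounds for axis 0 with size 0
```

```bash

python3 -m pendant '[[0,0,0.01,0,0,0,-1],[0,0,0.02,0,0,0,-1],[0,0,0.03,0,0,0,-1],[0,0,0.035,0,0,0,-1],[0,0,0.04,0,0,0,-1],[0,0,0.045,0,0,0,-1],[0,0,0.05,0,0,0,-1],[0,0,0.05,0,0,0,-1],[0,0,0.05,0,0,0,-1],[0,0,0.05,0,0,0,-1]]'; python3 st.py 0 50 49
```

```text
clock: 22.75
position: [0.4822, 0.1855, 0.049]
ee_rot: [0.681, 0.732, 0.0, -0.0]
ft_force: [-6.0, -3.7, 17.0]
grip_width: 0.002
grasp_force: 8.9
t 22.75 pos [0.4822 0.1855 0.049 ] tray [-0.3 50.6 49. ] F [-6.  -3.7 17. ] w 0.0017680913419111594
tool axes [[-0.072, 0.997, -0.0], [0.997, 0.072, 0.001], [0.001, -0.0, -1.0]]
shift [-0.01  0.01 -0.  ] turn [-0.   -0.01 -0.01]
```

Lid bottomed out at tip z = 35 mm with 17 N. Retreat and check.

```bash

python3 -m pendant '[[0,0,-0.2,0,0,0,-1],[0,0,-0.6,0,0,0,-1],[0,0,-1.2,0,0,0,-1],[0,0,-1.9,0,0,0,-1],[0.3,0,-2.4,0,0,0,-1],[0.8,0,-2.8,0,0,0,-1],[1.4,0,-3,0,0,0,-1],[2,0,-3,0,0,0,-1],[2.6,0,-3,0,0,0,-1],[3,0,-3,0,0,0,-1]]'; sed -i "s/'red','blue','yel'/'blue','yel'/" rb.py; python3 rb.py;  python3 - <<'E'
from h import *
a=manip.camera('scene')[0][90:240,170:370,::-1]
cv2.imwrite('pics/c8.png',cv2.resize(a,(640,480),interpolation=3))
E
```

```text
clock: 24.0
position: [0.4707, 0.3364, 0.1978]
ee_rot: [0.681, 0.733, 0.0, -0.0]
ft_force: [-0.2, -0.1, 0.5]
grip_width: 0.0
grasp_force: 0.0
blue 1245 x [-61.  62.]
  z 32 1245 Y [ 7. 32. 59.]
yel 227 x [16. 46.]
  z 32 49 Y [-78. -74. -63.]
  z 40 178 Y [-77. -63. -49.]
```

View pics/c8.png

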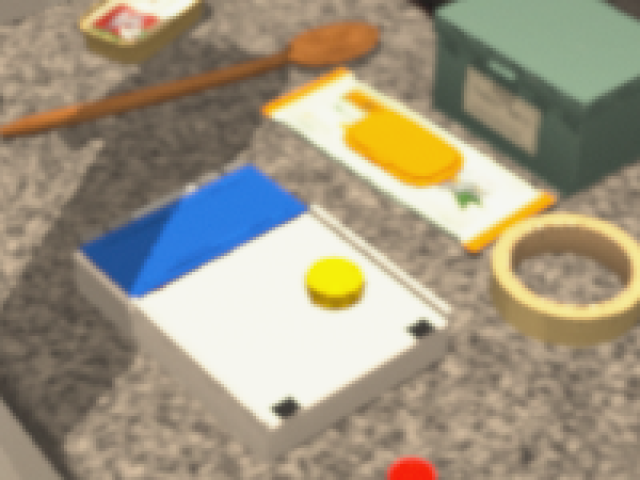

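The lid is flat over the trough (190,230) at z≈35 mm, the yellow cap is unmoved (335,282), and the arm is clear.

```bash
python3 -c "
from workcell import manip
print(manip.hand_in())"
```

```text
the job is handed in; nothing more can be done
None
```

The red cap is swept into the trough, lying flat under the fully shut lid, and the yellow cap is where it started. The red cap first stood on edge in the trough, so I tipped and pushed it flat there before shutting the lid. The job was handed in at about 24 s of the 37 s limit.

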